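# Start the captive clamp screw over the sample

## Task

Two identical bench clamps stand on the worktop. On the one that has the steel sample block under its clamp bar, take the winged screw-knob, push it well down against its spring (about 10 mm), turn it clockwise (seen from above) by about a quarter turn while it is down so that the thread catches, and let go: it must stay down, with the block still in its place. Leave the knob of the empty clamp alone.

Things in the scene. Friction and masses are not known exactly. Their poses are not given: they have to be found in the camera images.
- loaded_knob (a point): Dark steel winged knob of the clamp with the block. Point on the vertical screw axis, mid-wing, 94 mm over the worktop with the knob up (start). Wing: upright plate 38 mm long (x), 12 thick (y: fingers close along it), from 22 mm below the point to 10 above; below it a collar, 34 mm wide, 7 high; the rest of the clamp is lower. z up. Sprung up: pushing down takes 5 N, 11 N at the stop, 12 mm down.
- loaded_turn (a joint): Angle of that knob, rad, growing clockwise seen from above; starts within 0.15 of 0, stop at 2.0, light friction. Thread: push at least 8.5 mm down first (10 to 11 is safe), then turn; it catches from 0.5, holds well from 0.9; aim for 1.2 to 1.5. Let go, it then stays about 8 mm down, else it springs back up. Turned before it is pushed, it goes down only 1 mm.
- sample_block: Loose flat steel sample block, 50 x 75 x 9 mm, origin at the centre of its underside, z up. It lies on the light 28 mm high pad of its clamp, centre about 62 mm from the screw axis on the robot's side, under the rubber-toed end of the clamp bar. The bar comes down with the knob, meets the block after 6 mm and then gives on a soft spring. The block stays where it is.
- spare_knob (a point): The same point on the identical knob of the other clamp, which is empty (nothing on its pad); to be left standing up. Both clamps are fixed to the worktop; base plate 130 x 90 x 10 mm, from 95 mm on the robot's side of the screw axis to 35 mm behind it.

How it is judged:
By the outcome, as a careful person would: the job done as asked, in the order asked, and still so for the second after the job is handed in, with the robot touching nothing.
It also fails if it takes over 32 s, if anything falls off the work surface, if the arm or the gripper's body presses on something with over 40 N, if the wrist force passes 120 N, or if a joint passes its speed limit or range.

## Robot

A 6-joint arm with a two-finger parallel gripper is mounted at the origin on a cart in front of the work surface, level with it; the furniture and walls round the work are solid. World frame = base frame: x ahead of the robot, y to its left, z up, the work surface at z = 0. Lengths are in m, angles in degrees, forces in N, time in s.
With the tool pointing down it reaches from about 0.35 to 0.875 m from the base axis. Payload 4.2 kg.
Tool frame: the origin (TCP) lies at the very end of the fingers, on their centre line; the grasp point (between the pads) lies 19 mm behind it; z points along the fingers, y is the direction in which the jaws open and shut (so a half turn about z gives the same grasp; the last joint's range is limited). The gripper opens to 87 mm and grips with 3 to 60 N. Pads are 19 mm wide; open, the fingers measure 117 mm over their backs; the gripper's body (75 mm by 190 mm) begins 51 mm behind the grasp point.
Start: joints at [-60.126, 22.042, 0.453, 0, -68.411, -14.817], TCP at [0.162, -0.604, 0.223] pointing down, gripper open.
Joint ranges: [-179.83, 179.83], [-69.29, 118.12], [-61.27, 80.66], [-181.25, 117.63], [-171.15, -9.14], [-177.46, 177.46]. Speed limits (degrees/s): [159.86, 159.86, 180, 180, 180, 180].

## Interface

Orientations are given as a 3x3 rotation matrix whose columns are the frame's x, y, z axes.
In Python, from station import r, imaging gives the robot as it stands. The module is installed in compiled form; this text tells all that it offers.
- The arm moves only by the tool move_arm, never from a script. Its argument "motion" is one flat list of numbers, 7 for each row, row after row: the shift along the tool's x, y, z in units of 40 mm (1.0 is 40 mm), then the turn, a rotation vector about the tool's x, y, z in units of 5 degrees (1.0 is 5 degrees), then the gripper's target within -1 to 1 (shut at 1, half-way at 0, fully open at -1). In form: [dx, dy, dz, wx, wy, wz, gripper, dx, dy, dz, wx, wy, wz, gripper, ...]. A call has 1 to 20 rows; each row is the pose to reach, as a shift and turn from the pose measured when the call began, along the tool's axes at that moment; what a row does not reach only later rows make up. A row lasts 1/12 s, in which the tool goes at most 41.7 mm and 7.16 degrees, less where a joint would pass 70% of its speed; a pose out of reach is approached as far as the arm can. A call with a gripper value outside its range is refused whole. The fingers move at their own pace and stop on an object; the grip force is fixed at half the most. Time passes only in rows, so rows that repeat a pose let the fingers close. It gives the time, the measured TCP pose, the force and the opening at its end, in the units of the state.
- r.sense(): the state, without advancing time (a new reading comes with each control period).
- imaging.capture(name): name is "side" or "top" or "wrist"; returns the picture (480x640x3 uint8, blue, green, red); there is no depth.
- imaging.camera_params(name): a dict with "intrinsics" (3x3 intrinsics, pixels), "world_from_camera" (4x4, takes a point from camera to world coordinates). Camera axes: x right, y down, z forward; pixel columns grow to the right and rows downward; lengths in m; the calibration is good to about 2 mm. A picture is of the moment at which its call begins: read the wrist's pose just before it. camera_params takes no time and is no camera call; for the wrist camera it gives the pose at the moment of the call.
- r.finish_job(): hands the job in, once; it reports no verdict.
The state is a dict: "time_s": time; "joints": joint angles; "joint_velocities": joint speeds; "effort": joint torques, N m; "tcp_pos": TCP position; "ee_rot": TCP orientation; "wrist_force": force on the tool from outside, world axes, zero at the start; "moment": the same for the moment, N m; "gripper_width": opening from 0.0 (shut) to 1.0 (fully open).
Only numpy, scipy, OpenCV 4.12 (cv2) and the standard library are available. Lean on these libraries where they do the work, as an engineer would, in place of code of your own. Each camera call takes 0.05 s, during which the arm holds its last target.

## Working session

There is one attempt and no reset: what is moved stays moved. The work goes in short steps, Python scripts to look and compute and a tool call to move; the robot and the scene stay as the last step left them, time stands still between calls to the robot, and variables do not carry over. Pictures are saved under pics/ and viewed, and the job is handed in when it is done.

Besides the shell and the picture viewer there is one more tool, called after ">>>" in YAML: its name, and indented under it one key for each argument. move_arm: Moves the arm, as the interface text tells. Its arguments: {"type":"object","properties":{"motion":{"type":"array","items":{"type":"number"}}},"required":["motion"]}

```bash
mkdir -p pics
python3 - <<'E'
from station import r, imaging
import cv2,numpy as np
print(r.sense())
for n in ["top","side"]:
    im=imaging.capture(n); cv2.imwrite(f"pics/{n}0.png",im); p=imaging.camera_params(n)
    print(n,np.array(p["intrinsics"]).round(2).tolist(),np.array(p["world_from_camera"]).round(4).tolist())
E
```

```text
{'time_s': 0.0, 'joints': array([-6.01272798e+01,  2.20907000e+01,  3.78000122e-01, -2.85400676e-02,
       -6.84110375e+01, -1.48175477e+01]), 'joint_velocities': array([-0.10439476,  0.03137205, -0.07769997, -0.04690048, -0.00081495,
       -0.03956934]), 'effort': array([-7.39730676e-04, -3.90670788e+01,  1.87400258e+01,  4.21977729e+00,
        1.09574132e-02, -1.86398493e-04]), 'tcp_pos': array([ 0.16220627, -0.60294663,  0.22144926]), 'ee_rot': array([[-9.65723836e-01, -2.59570836e-01, -6.73999298e-04],
       [-2.59571689e-01,  9.65721551e-01,  2.10334122e-03],
       [ 1.04929609e-04,  2.20619789e-03, -9.99997561e-01]]), 'wrist_force': array([ 0.15847976, -0.95634025, -0.12004808]), 'moment': array([-0.04091059, -0.03975204, -0.01701235]), 'gripper_width': 0.9993011181574925}
top [[618.79, 0.0, 316.27], [0.0, 618.79, 241.52], [0.0, 0.0, 1.0]] [[0.0144, -0.9902, 0.139, 0.3996], [-0.9999, -0.0145, -0.0, -0.0186], [0.0021, -0.139, -0.9903, 0.9679], [0.0, 0.0, 0.0, 1.0]]
side [[493.13, 0.0, 320.96], [0.0, 493.13, 237.11], [0.0, 0.0, 1.0]] [[-0.8554, -0.3334, 0.3964, 0.1936], [-0.518, 0.5526, -0.6529, 0.5513], [-0.0013, -0.7639, -0.6454, 0.659], [0.0, 0.0, 0.0, 1.0]]
```

View pics/top0.png

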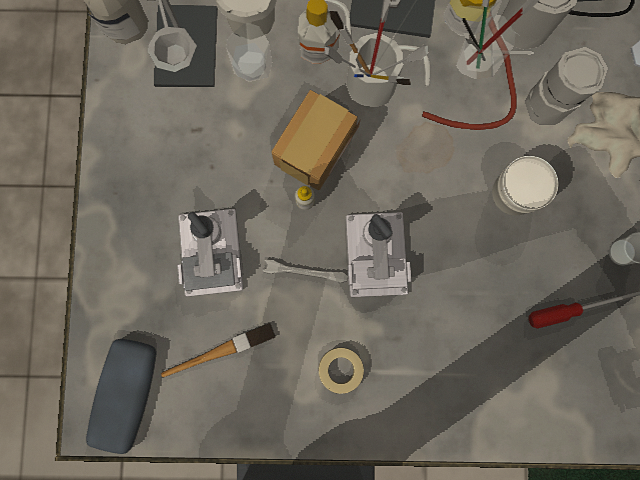

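View pics/side0.png

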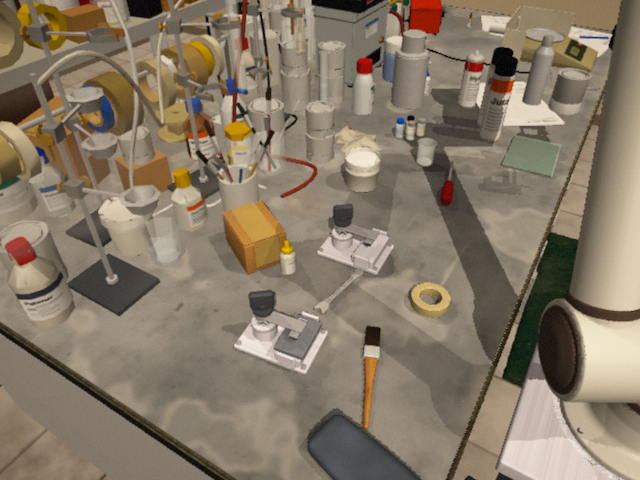

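The left clamp in the top view (about 205,225) has a dark block on its pad. The right one (380,225) looks empty. I'll enlarge both to check.

Run:
```python
import cv2,numpy as np
t=cv2.imread("pics/top0.png");s=cv2.imread("pics/side0.png")
a=cv2.resize(t[195:305,165:265],None,fx=5,fy=5,interpolation=cv2.INTER_CUBIC)[:550]
b=cv2.resize(t[195:305,340:380+20],None,fx=5,fy=5,interpolation=cv2.INTER_CUBIC)
cv2.imwrite("pics/tz.png",np.hstack([a,b])[:550,:800])
cv2.imwrite("pics/sz.png",cv2.resize(s[280:375,230:335],None,fx=6,fy=6,interpolation=cv2.INTER_CUBIC))
```

```text
(no output)
```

View pics/tz.png

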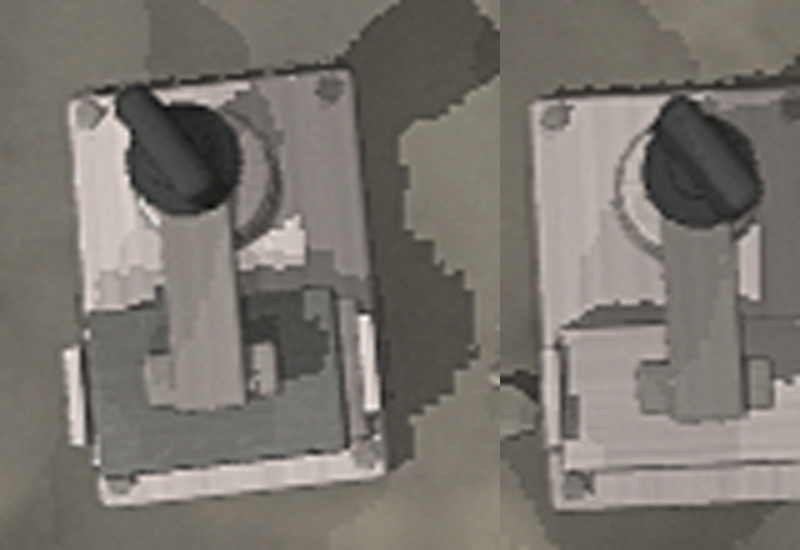

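View pics/sz.png

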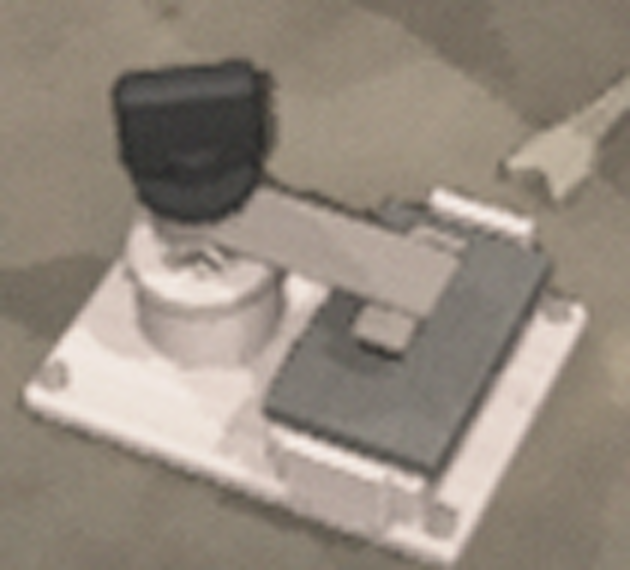

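```bash
cat > h.py <<'E'
import numpy as np
from station import r, imaging
def back(p,u,v,z):
    K=np.array(p["intrinsics"]);T=np.array(p["world_from_camera"])
    d=T[:3,:3]@np.linalg.inv(K)@[u,v,1]; o=T[:3,3]
    return o+d*(z-o[2])/d[2]
def proj(p,X):
    K=np.array(p["intrinsics"]);T=np.array(p["world_from_camera"])
    c=T[:3,:3].T@(np.array(X)-T[:3,3]); q=K@c; return q[:2]/q[2]
E
python3 - <<'E'
from h import *
p=imaging.camera_params("top")
f=lambda x,y:(165+x/5,195+y/5)
A=back(p,*f(130,98),.104);B=back(p,*f(200,188),.104);print(A,B,(A+B)/2,np.linalg.norm(A-B))
for c in [(70,98),(350,70),(383,470),(103,505)]: print(c,back(p,*f(*c),.01))
s=imaging.camera_params("side");g=lambda x,y:(230+x/6,280+y/6)
A=back(s,*g(120,88),.104);B=back(s,*g(262,80),.104);print(A,B,(A+B)/2,np.linalg.norm(A-B))
w=imaging.camera_params("wrist");print(np.array(w["intrinsics"]).round(1).tolist(),np.array(w["world_from_camera"]).round(3).tolist())
E
```

```text
[0.55686172 0.15955494 0.104     ] [0.5313404  0.13869797 0.104     ] [0.54410106 0.14912645 0.104     ] 0.03295984426602859
(70, 98) [0.57369361 0.19779034 0.01      ]
(350, 70) [0.58394515 0.11007812 0.01      ]
(383, 470) [0.45830617 0.09577397 0.01      ]
(103, 505) [0.44626425 0.18184207 0.01      ]
[0.55685285 0.16292472 0.104     ] [0.5274159 0.1418902 0.104    ] [0.54213437 0.15240746 0.104     ] 0.03617990075198374
[[337.1, 0.0, 318.4], [0.0, 337.1, 242.9], [0.0, 0.0, 1.0]] [[-0.261, 0.93, 0.26, 0.091], [0.965, 0.251, 0.073, -0.623], [0.002, 0.27, -0.963, 0.384], [0.0, 0.0, 0.0, 1.0]]
```

```bash
cat >> h.py <<'E'
from scipy.spatial.transform import Rotation as Ro
def goal(x,y,z,yaw):
    s=r.sense();R=s["ee_rot"];a=np.radians(yaw)
    G=np.array([[np.cos(a),np.sin(a),0],[np.sin(a),-np.cos(a),0],[0,0,-1]])
    d=R.T@(np.array([x,y,z])-s["tcp_pos"])/.04
    w=np.degrees(Ro.from_matrix(R.T@G).as_rotvec())/5
    print("shift",d.round(3),"turn",w.round(3))
E
python3 -c "
from h import *
goal(.544,.150,.2,-143)"
```

```text
shift [-14.104  15.701   0.569] turn [ 2.300e-02  3.000e-03 -4.391e+00]
```

>>> move_arm:
  motion: [-1.4,1.6,0,0,0,-0.4,-1,-2.8,3.1,0,0,0,-0.9,-1,-4.2,4.7,0,0,0,-1.3,-1,-5.6,6.3,0,0,0,-1.8,-1,-7,7.8,0,0,0,-2.2,-1,-8.5,9.4,0,0,0,-2.6,-1,-9.9,11,0,0,0,-3.1,-1,-11.3,12.5,0,0,0,-3.5,-1,-12.7,14.1,0.2,0,0,-4,-1,-14.1,15.7,0.4,0,0,-4.4,-1,-14.1,15.7,0.57,0,0,-4.4,-1,-14.1,15.7,0.57,0,0,-4.4,-1,-14.1,15.7,0.57,0,0,-4.4,-1,-14.1,15.7,0.57,0,0,-4.4,-1,-14.1,15.7,0.57,0,0,-4.4,-1,-14.1,15.7,0.57,0,0,-4.4,-1,-14.1,15.7,0.57,0,0,-4.4,-1,-14.1,15.7,0.57,0,0,-4.4,-1,-14.1,15.7,0.57,0,0,-4.4,-1,-14.1,15.7,0.57,0,0,-4.4,-1]

```text
time_s: 1.77
tcp_pos: [0.5388, 0.1415, 0.2]
ee_rot: [[-0.798, -0.603, -0.001], [-0.603, 0.798, 0.002], [0.0, 0.002, -1.0]]
wrist_force: [0.9, -0.6, -0.1]
gripper_width: 1.003
```

Run:
```python
from h import *
import cv2
p=imaging.camera_params("wrist");im=imaging.capture("wrist");cv2.imwrite("pics/w1.png",im)
np.save("p1.npy",p,allow_pickle=True)
print(proj(p,[.544,.15,.104]),r.sense()["tcp_pos"],r.sense()["joints"].round(1))
```

```text
[322.55882214 255.59340159] [0.54283472 0.14703571 0.19908502] [ 31.6  16.9 -10.7  -0.1 -62.2 -84.3]
```

View pics/w1.png

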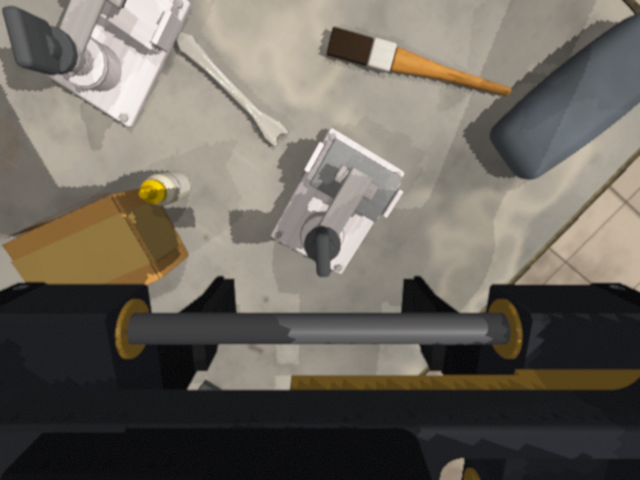

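Run:
```python
import cv2
im=cv2.imread("pics/w1.png");cv2.imwrite("pics/w1z.png",cv2.resize(im[205:290,270:370],None,fx=7,fy=7,interpolation=cv2.INTER_CUBIC))
```

```text
(no output)
```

View pics/w1z.png

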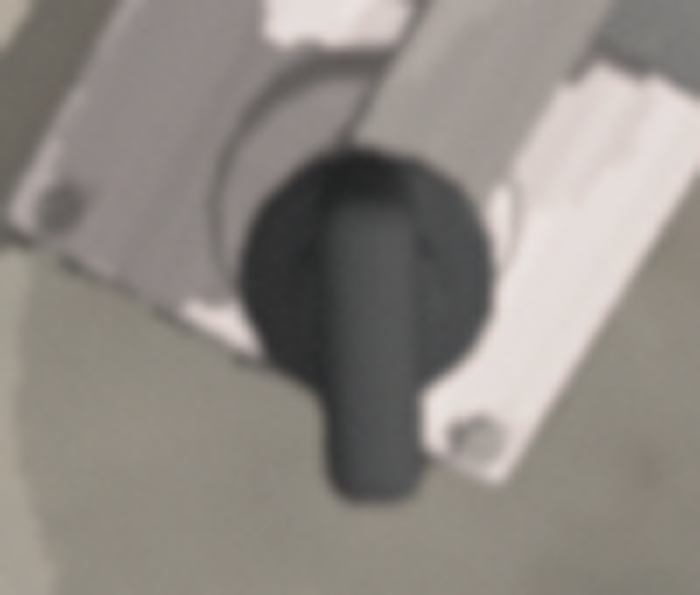

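Run:
```python
from h import *
p=imaging.camera_params("wrist")  # arm still (tiny drift)
p1=np.load("p1.npy",allow_pickle=True).item()
for q in (p1,):
    A=back(q,323.1,233.6,.104);B=back(q,323.5,276,.104);d=B-A
    print(A,B,(A+B)/2,np.linalg.norm(d),np.degrees(np.arctan2(d[1],d[0])))
c=[back(p1,270+x/7,205+y/7,.0685) for x,y in [(240,280),(492,280)]];print(c,(c[0]+c[1])/2)
goal(.544,.150,.12,-143)
```

```text
[0.52924193 0.13926825 0.104     ] [0.55747635 0.16126102 0.104     ] [0.54335914 0.15026463 0.104     ] 0.035789161957636165 37.91626068599998
[array([0.55474043, 0.13799733, 0.0685    ]), array([0.53502197, 0.16404109, 0.0685    ])] [0.5448812  0.15101921 0.0685    ]
shift [-0.06   0.039  1.977] turn [0.012 0.045 0.062]
```

```bash
python3 -c "
from h import *
goal(.5437,.1505,.0755,-142.1)"
```

```text
shift [-0.058  0.053  3.09 ] turn [ 0.012  0.045 -0.118]
```

>>> move_arm:
  motion: [-0.06,0.05,0.5,0,0.04,-0.12,-1,-0.06,0.05,1,0,0.04,-0.12,-1,-0.06,0.05,1.5,0,0.04,-0.12,-1,-0.06,0.05,2,0,0.04,-0.12,-1,-0.06,0.05,2.5,0,0.04,-0.12,-1,-0.06,0.05,2.8,0,0.04,-0.12,-1,-0.06,0.05,3.0,0,0.04,-0.12,-1,-0.06,0.05,3.09,0,0.04,-0.12,-1,-0.06,0.05,3.09,0,0.04,-0.12,-1,-0.06,0.05,3.09,0,0.04,-0.12,-1,-0.06,0.05,3.09,0,0.04,-0.12,-1]

```text
time_s: 2.73
tcp_pos: [0.5445, 0.1508, 0.0765]
ee_rot: [[-0.789, -0.615, 0.001], [-0.615, 0.789, 0.002], [-0.002, 0.001, -1.0]]
wrist_force: [-0.3, 0.8, -0.4]
gripper_width: 0.998
```

Run:
```python
from h import *
import cv2
goal(.5437,.1505,.0755,-142.1)
cv2.imwrite("pics/w2.png",imaging.capture("wrist"));im=imaging.capture("side")
cv2.imwrite("pics/s2.png",cv2.resize(im[200:380,180:380],None,fx=3,fy=3))
```

```text
shift [0.02  0.006 0.025] turn [0.007 0.027 0.004]
```

View pics/w2.png

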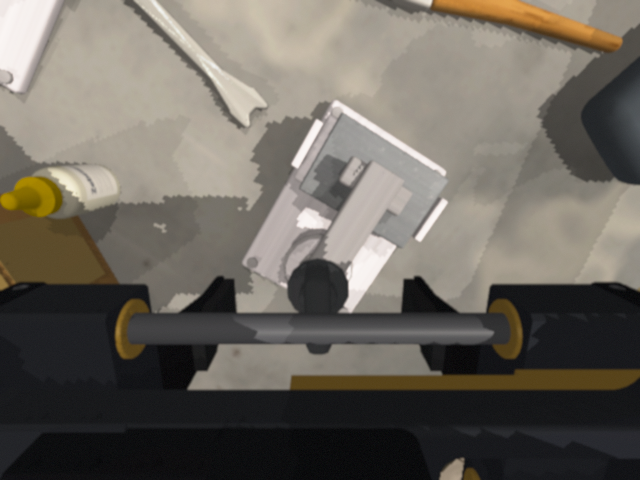

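View pics/s2.png

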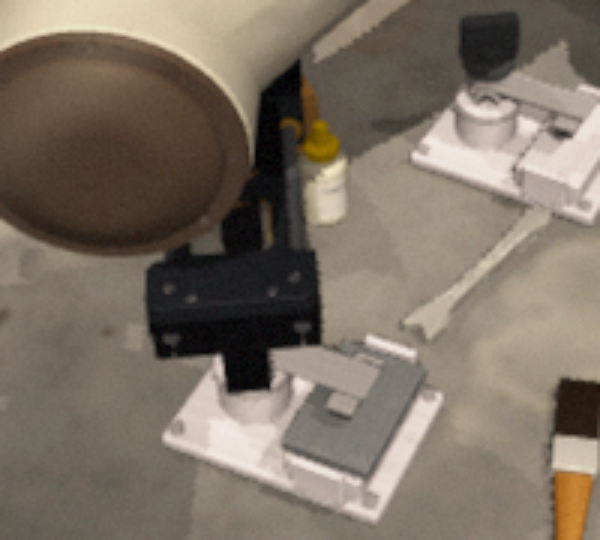

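The wing sits centred between the fingers (column about 318) and the block is undisturbed. I'll close the gripper now.

>>> move_arm:
  motion: [0,0,0,0,0,0,1,0,0,0,0,0,0,1,0,0,0,0,0,0,1,0,0,0,0,0,0,1,0,0,0,0,0,0,1,0,0,0,0,0,0,1,0,0,0,0,0,0,1,0,0,0,0,0,0,1,0,0,0,0,0,0,1,0,0,0,0,0,0,1,0,0,0,0,0,0,1,0,0,0,0,0,0,1]

```text
time_s: 3.83
tcp_pos: [0.5443, 0.1507, 0.0764]
ee_rot: [[-0.789, -0.614, 0.001], [-0.614, 0.789, 0.002], [-0.002, 0.001, -1.0]]
wrist_force: [-0.8, 0.1, -0.3]
gripper_width: 0.177
```

>>> move_arm:
  motion: [0,0,0,0,0,0,1,0,0,0,0,0,0,1,0,0,0,0,0,0,1,0,0,0,0,0,0,1]

```text
time_s: 4.17
tcp_pos: [0.5445, 0.1505, 0.0765]
ee_rot: [[-0.789, -0.614, 0.002], [-0.614, 0.789, 0.002], [-0.002, 0.0, -1.0]]
wrist_force: [1.8, -2.4, 0.5]
gripper_width: 0.134
```

Gripped at 0.134, about 12 mm, which matches the wing. Next I push down 10.5 mm.

>>> move_arm:
  motion: [0,0,0.05,0,0,0,1,0,0,0.1,0,0,0,1,0,0,0.15,0,0,0,1,0,0,0.2,0,0,0,1,0,0,0.24,0,0,0,1,0,0,0.27,0,0,0,1,0,0,0.27,0,0,0,1,0,0,0.27,0,0,0,1,0,0,0.27,0,0,0,1]

```text
time_s: 4.92
tcp_pos: [0.5447, 0.1505, 0.0668]
ee_rot: [[-0.789, -0.615, 0.002], [-0.615, 0.789, 0.001], [-0.002, -0.0, -1.0]]
wrist_force: [-1.8, -0.9, 9.2]
gripper_width: 0.134
```

Run:
```python
from h import *
import cv2
s=r.sense();print(s["tcp_pos"],s["wrist_force"],s["gripper_width"],s["joints"].round(1))
im=imaging.capture("side")
cv2.imwrite("pics/s3.png",cv2.resize(im[280:375,220:335],None,fx=5,fy=5))
```

```text
[0.54466919 0.15046649 0.06680851] [-1.81791186 -0.87379688  9.20739577] 0.1344181377451122 [ 31.9  25.4 -19.5  -0.  -45.  -83.9]
```

View pics/s3.png

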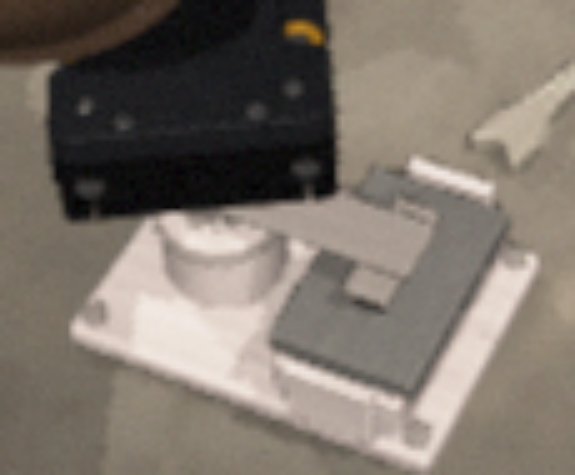

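It's down 9.7 mm with about 9 N. I'll add about 1 mm, since the arm sags roughly 1 mm under this load, then turn clockwise 77°.

>>> move_arm:
  motion: [0,0,0.03,0,0,0,1,0,0,0.05,0,0,0,1,0,0,0.05,0,0,0,1,0,0,0.05,0,0,1,1,0,0,0.05,0,0,2,1,0,0,0.05,0,0,3,1,0,0,0.05,0,0,4,1,0,0,0.05,0,0,5,1]

```text
time_s: 5.63
tcp_pos: [0.5447, 0.1504, 0.066]
ee_rot: [[-0.975, -0.22, 0.002], [-0.22, 0.975, 0.001], [-0.003, 0.001, -1.0]]
wrist_force: [-1.5, -2.3, 10.8]
gripper_width: 0.134
```

>>> move_arm:
  motion: [0,0,0.03,0,0,1,1,0,0,0.03,0,0,2,1,0,0,0.03,0,0,3,1,0,0,0.03,0,0,4,1,0,0,0.03,0,0,5,1,0,0,0.03,0,0,6,1,0,0,0.03,0,0,7,1,0,0,0.03,0,0,8,1,0,0,0.03,0,0,9,1,0,0,0.03,0,0,10,1,0,0,0.03,0,0,10.4,1,0,0,0.03,0,0,10.4,1,0,0,0.03,0,0,10.4,1]

```text
time_s: 6.72
tcp_pos: [0.5448, 0.1502, 0.066]
ee_rot: [[-0.774, 0.633, 0.003], [0.633, 0.774, 0.001], [-0.002, 0.002, -1.0]]
wrist_force: [-2.2, -1.9, 9.1]
gripper_width: 0.134
```

Run:
```python
from h import *
import cv2
s=r.sense();R=s["ee_rot"];print(s["tcp_pos"],s["wrist_force"],s["moment"],s["gripper_width"],s["joints"].round(1),np.degrees(np.arctan2(R[1,0],R[0,0])))
cv2.imwrite("pics/w4.png",imaging.capture("wrist"))
```

```text
[0.54476068 0.15024567 0.06603008] [-2.16586482 -1.87017414  9.07427145] [-0.80683186  0.76639396 -0.04173738] 0.1342267320778214 [ 3.190e+01  2.550e+01 -1.960e+01  1.000e-01 -4.480e+01 -1.612e+02] 140.75709621319834
```

View pics/w4.png

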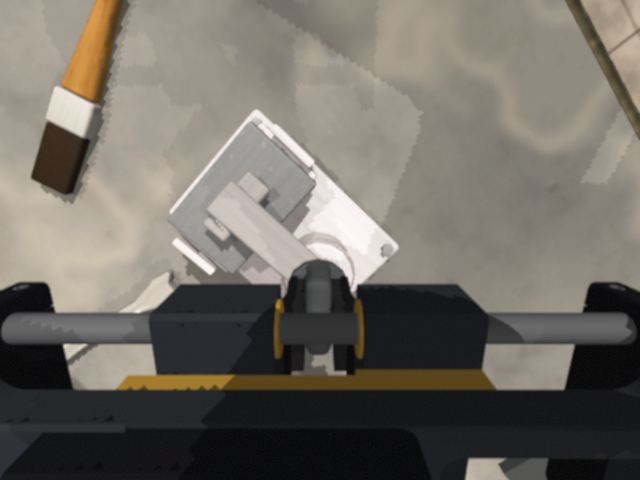

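The wing is turned about 77° with the tool and the block is in place. I'll open and hold.

>>> move_arm:
  motion: [0,0,0,0,0,0,-1,0,0,0,0,0,0,-1,0,0,0,0,0,0,-1,0,0,0,0,0,0,-1,0,0,0,0,0,0,-1,0,0,0,0,0,0,-1,0,0,0,0,0,0,-1,0,0,0,0,0,0,-1,0,0,0,0,0,0,-1,0,0,0,0,0,0,-1,0,0,0,0,0,0,-1,0,0,0,0,0,0,-1]

```text
time_s: 7.77
tcp_pos: [0.5448, 0.1502, 0.0661]
ee_rot: [[-0.774, 0.633, 0.003], [0.633, 0.774, 0.001], [-0.002, 0.002, -1.0]]
wrist_force: [-0.6, 0.4, 0.0]
gripper_width: 0.95
```

Now straight up 110 mm.

>>> move_arm:
  motion: [0,0,-0.3,0,0,0,-1,0,0,-0.7,0,0,0,-1,0,0,-1.2,0,0,0,-1,0,0,-1.7,0,0,0,-1,0,0,-2.2,0,0,0,-1,0,0,-2.6,0,0,0,-1,0,0,-2.8,0,0,0,-1,0,0,-2.8,0,0,0,-1,0,0,-2.8,0,0,0,-1,0,0,-2.8,0,0,0,-1]

```text
time_s: 8.6
tcp_pos: [0.5437, 0.1499, 0.1767]
ee_rot: [[-0.774, 0.633, 0.0], [0.633, 0.774, -0.0], [-0.0, 0.0, -1.0]]
wrist_force: [0.4, -0.2, -0.7]
gripper_width: 0.999
```

Run:
```python
from h import *
import cv2
print(r.sense()["tcp_pos"])
p=imaging.camera_params("wrist");np.save("p5.npy",p,allow_pickle=True)
w=imaging.capture("wrist");im=imaging.capture("side")
cv2.imwrite("pics/w5.png",w)
cv2.imwrite("pics/s5.png",cv2.resize(im[190:375,220:420],None,fx=3.2,fy=3.2,interpolation=cv2.INTER_CUBIC))
for z in(.104,.096):print(z,proj(p,[.5445,.1505,z]),proj(imaging.camera_params("side"),[.5445,.1505,z]))
```

```text
[0.54365845 0.14987527 0.17668221]
0.104 [319.47485566 253.52127684] [261.34676349 292.63820711]
0.096 [319.44226668 250.33260758] [261.75641699 296.2063053 ]
```

View pics/w5.png

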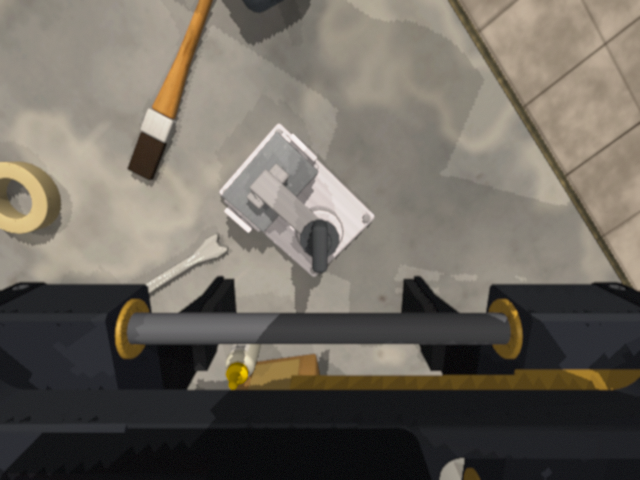

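View pics/s5.png

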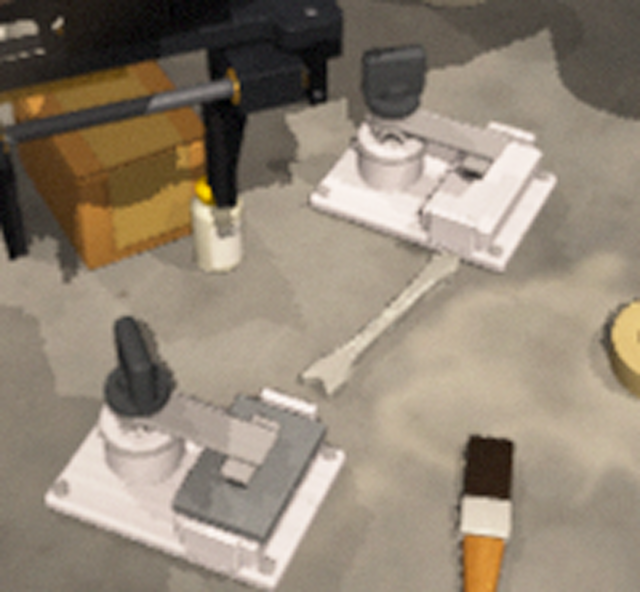

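```bash
python3 -c "
from station import r
print(r.finish_job(), r.sense()['time_s'])"
```

```text
the job is handed in; nothing more can be done
the job is handed in; nothing more can be done
```

The knob on the clamp with the block (at about x 0.544, y 0.150) is pushed down, turned and staying down. I handed the job in at about 8.7 s of the 32 s allowed; no verdict is reported.

- **What I did:** I gripped the wing and pushed it about 10.5 mm down, feeling about 9–11 N. Then I turned it 77° (1.35 rad) clockwise, opened the gripper and lifted straight up.
- **Last checks:** In the side picture after release, the wing top is at about z 0.096 m. That is 8 mm below where it started, so the thread has caught. The wing kept its turned angle, and the block is still on its pad under the bar. The other knob is still up and was never touched, and the robot is clear of everything.
- **Failed or disagreeing checks:** None. The knob positions I measured from the different cameras agreed to within about 3 mm.

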